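# Clear the heat sink and set the mirror lid to its arm

### The arm

A 6-joint arm with a two-finger parallel gripper is mounted at the origin on the work surface. World frame = base frame: x ahead of the robot, y to its left, z up, the work surface at z = 0. Lengths are in m, angles in rad, forces in N, time in s.
With the tool pointing down it reaches from about 0.25 to 0.725 m from the base axis. Payload 9.7 kg.
Tool frame: the origin (TCP) lies at the very end of the fingers, on their centre line; the grasp point (between the pads) lies 19 mm behind it (robot.pinch_z is the distance from the TCP to the grasp point, in m); z points along the fingers, y is the line along which they close (so a half turn about z gives the same grasp; the last joint's range is limited). The gripper opens to 85 mm and grips with 20 to 120 N. Pads are 22 mm wide; open, the fingers measure 114 mm over their backs; the gripper's body (76 mm by 85 mm) begins 54 mm behind the grasp point. The pads swing forward as they close: fully open they stand 13 mm farther back than shut.
Start: joints at [1.211, 0.087, 0.176, 1.66, 0, 1.571], TCP at [0.194, 0.515, 0.231] pointing down, gripper open.
Joint ranges: [-3.13, 3.13], [-0.85, 1.81], [-1.15, 1.24], [-2.2, 2.28], [-1.44, 1.52], [-3.14, 3.14]. Speed limits (rad/s): [2.22, 2.22, 2.57, 3.14, 3.14, 3.14].

### API

Orientations are given as a rotation vector (axis times angle).
In Python, from station import robot gives the robot as it stands. The module is installed in compiled form; this text tells all that it offers. Calls block until the motion is done:
- robot.goto(position, orientation): joint-space move of the TCP to a pose.
- robot.move_straight(position, speed=0.15, rotation=None, force_limit=None): straight line of the TCP; rotation=None keeps the orientation; speed is the mean speed in m/s. With force_limit (N) it stops when the force on the tool has changed by that much, and returns True; else False.
- robot.set_joints(angles): joint-space move.
- robot.set_gripper(opening, force=None): finger opening in m; force is the grip in N (None keeps the last); returns when the fingers have stopped.
- robot.sleep(seconds).
- robot.solve_ik(position, orientation): joint angles nearest the present ones, or None.
- robot.state(): the state.
- robot.read_camera(name): name is "scene" or "side" or "wrist"; returns the picture (420x560x3 uint8, red, green, blue); there is no depth.
- robot.get_calibration(name): a dict with "fx", "fy", "cx", "cy" (pixels), "rvec" (rotation vector, rad) and "tvec" (3), from world to camera coordinates, as OpenCV has them; the wrist camera has in their place "hand_eye" (4x4, takes a point from camera to tool coordinates, whose origin is the TCP and whose axes are the flange's). Camera axes: x right, y down, z forward; pixel columns grow to the right and rows downward; lengths in m; the calibration is good to about 2 mm. A picture is of the moment at which its call begins: read the wrist's pose just before it. get_calibration takes no time and is no camera call.
A pose or a line that the arm cannot do raises robot.MotionError and nothing moves.
- robot.job_done(): hands the job in; it is judged then, once.
Trained networks look in the newest picture that a camera, given by its name, has taken for a name from the list of things; names that differ only in an ending like _2 or _b are one class to them, and where a whole thing is asked for, a point or a joint stands for the part that bears it (a point fixed in the world has none). Each returns a list of dicts, best first, with "p" (0 to 1); they miss things now and then, are a little off and sometimes report something else, mostly with a low value. They report only what shows in the picture. A call takes as long as a camera call.
- robot.cut_out(camera, query): "region" (420x560 bool, what is visible of it).
- robot.place_of(camera, query): "at" ([x, y, z] in m, in world coordinates, good to about 4 mm: a listed point, or the origin of a listed thing).
The state is a dict: "clock": time; "qpos": joint angles; "dq": joint speeds; "effort": joint torques, N m; "position": TCP position; "orientation": TCP orientation; "contact_force": force on the tool from outside, world axes, zero at the start; "wrist_torque": the same for the moment, N m; "finger_gap": finger opening in m; "gripper_force": force on a finger pad.
Only numpy, scipy, OpenCV 4.12 (cv2) and the standard library are available. Lean on these libraries where they do the work, as an engineer would, in place of code of your own. Each camera call takes 0.05 s, during which the arm holds its last target. There are 200 camera calls.

### The job

Somebody left the copper heat sink on the closed lid of the mirror box: lift it off and set it squarely on the free part of the narrow raised rail, keeping the lid shut until then. Then raise the stiff mirror lid, which has a thumb tab in front, until it is parallel to the steel setting arm at its side, and leave it standing there. Do not shift the setting arm or disturb the other things on the slab.

Things in the scene. Friction and masses are not known exactly. Their poses are not given: they have to be found in the camera images.
- lid_hinge (a point): Point on the lid's hinge axis, mid-width, 51 mm above the slab, at the far edge of the fixed grey mirror box (140 x 170 x 47 mm high) under a bare aluminium lid. Here z is up, the box reaches from x = -130 to +10 mm and 85 mm to either side; -x points to the thumb tab in front; the hinge axis and the setting arm's axis run along y, the arm on the +y side.
- mirror_lid (a joint): Angle of the lid in rad: 0 shut and level, grows as it opens upward, stops at 1.75. Stiff hinge: stays at any angle where it is left; about 3 to 6 N at the tab move it. Lid plate 132 x 160 x 8 mm, top face 55 mm above the slab when shut, mirror glass underneath.
- lid_tab (a point): Centre of the grip length of the thumb tab, 157 mm from the hinge axis, in mid-thickness of the lid (51 mm above the slab when shut). The aluminium tab is 20 mm wide (along y), 12 mm thick, and juts 41 mm out in front of the lid plate (from 135 to 176 mm from the hinge axis). Its x axis runs along the lid towards the hinge, z is normal to the lid.
- setting_arm (a joint): Angle of the setting arm in rad, 0 level and pointing to the front, grows as it stands up, the same sense as the lid. It is already set, between 0.7 and 1.15; the lid must be brought to this value.
- bar_tip (a point): Outer end of the setting arm: a steel flat bar 16 mm wide, 6 mm thick, reaching 95 mm from the hinge axis, in the upright plane 100 mm to +y of the lid's middle. Its x axis runs along the bar towards the pivot.
- heat_sink: Copper heat sink, 44 (x) x 36 (y) x 40 mm high, block of upright fins on a base, about 0.25 kg, lying on the closed lid at the start. Origin at the centre of its underside, z up. Its sides can be gripped across x or across y.
- rail_seat (a point): Middle of the free part of the fixed aluminium rail's flat top, 70 mm above the slab: x across the rail, y along it, z up. The heat sink's underside centre belongs here. The rail is 24 mm wide, from y = -57 to +103 mm, on two posts and a foot 60 mm wide; a black fibre clamp block is fixed on its +y end (y from 64 to 101 mm, up to 105 mm above the slab).
- clip_stage: Bystander: spring clip stage with a thick glass slide, 90 x 120 x 33 mm high. Origin at the centre of its underside.
- lamp_socket: Bystander: black lamp socket, 40 mm across, 46 mm high, stands near the front of the mirror box. Origin at the centre of its underside.
- nylon_knob: Bystander: white nylon knob, 38 mm across, 26 mm high, near the rail. Origin at the centre of its underside.
- fibre_guide: Bystander: aluminium fibre optic guide, round foot 52 mm across, slim stem and a short level tube on top, 109 mm high. Origin at the centre of its underside.
- screwdriver: Bystander: screwdriver lying flat, 150 mm long along its x.
- objective: Bystander: brass microscope objective standing up, 34 mm across, 50 mm high. Origin at the centre of its underside.
- lens_jar: Bystander: small amber glass jar, 46 mm across, 42 mm high. Origin at the centre of its underside.

How it is judged:
By the outcome, as a careful person would: the job done as asked, in the order asked, and still so for the second after the job is handed in, with the robot touching nothing.
It also fails if it takes over 58 s, if anything falls off the work surface, if the arm or the gripper's body presses on something with over 40 N, if the wrist force passes 120 N, or if a joint passes its speed limit or range.

## Working session

There is one attempt and no reset: what is moved stays moved. The work goes in short steps, each a Python script; the robot and the scene stay as the last script left them, time stands still between calls to the robot, and variables do not carry over. Pictures are saved under pics/ and viewed, at most 10 in all, crops included, and the job is handed in when it is done.

```bash
mkdir -p pics
python3 - <<'E'
from station import robot
import cv2,numpy as np
for c in ("scene","side"):
    im=robot.read_camera(c); cv2.imwrite(f"pics/{c}0.png",im[:,:,::-1])
    for q in "lid_hinge lid_tab bar_tip heat_sink rail_seat clip_stage lamp_socket nylon_knob fibre_guide screwdriver objective lens_jar".split():
        print(c,q,[(round(d["p"],2),np.round(d["at"],4).tolist()) for d in robot.place_of(c,q)[:2]])
    k=robot.get_calibration(c);print({a:np.round(b,3).tolist() for a,b in k.items()})
s=robot.state();print(s["clock"],s["orientation"],robot.pinch_z)
E
```

```text
scene lid_hinge [(0.7, [0.6316, 0.2005, 0.0523])]
scene lid_tab [(0.98, [0.478, 0.1758, 0.0518])]
scene bar_tip [(0.73, [0.5475, 0.2828, 0.1195]), (0.61, [0.6486, 0.0003, 0.0014])]
scene heat_sink [(0.69, [0.5304, 0.2017, 0.0534])]
scene rail_seat [(0.93, [0.5347, -0.2298, 0.0696])]
scene clip_stage [(0.65, [0.5188, -0.4457, -0.0009]), (0.48, [0.4694, -0.1599, 0.0042])]
scene lamp_socket [(0.49, [0.472, 0.0506, -0.0029])]
scene nylon_knob [(0.54, [0.4686, -0.1621, 0.0041])]
scene fibre_guide [(0.84, [0.6489, -0.0008, -0.0006]), (0.26, [0.5358, -0.2317, 0.0678])]
scene screwdriver [(0.57, [0.5387, 0.4479, 0.0023])]
scene objective [(0.65, [0.7838, 0.0397, 0.0013])]
scene lens_jar [(0.58, [0.4183, 0.0131, -0.0014])]
{'fx': 543.29, 'fy': 543.29, 'cx': 278.107, 'cy': 211.185, 'rvec': [1.569, 2.272, -0.637], 'tvec': [0.218, -0.447, 1.758]}
side lid_hinge [(0.89, [0.6304, 0.2032, 0.0543]), (0.21, [0.5462, 0.2887, 0.1191])]
side lid_tab [(0.94, [0.4826, 0.17, 0.0493])]
side bar_tip [(0.42, [0.5468, 0.288, 0.1178])]
side heat_sink [(0.79, [0.5274, 0.2018, 0.0524]), (0.26, [0.6306, 0.2022, 0.0517])]
side rail_seat [(0.74, [0.5376, -0.2288, 0.0693])]
side clip_stage [(0.76, [0.5171, -0.4406, 0.0032])]
side lamp_socket [(0.48, [0.4662, 0.0534, -0.0017])]
side nylon_knob [(0.68, [0.4673, -0.1557, -0.0006])]
side fibre_guide [(0.74, [0.6567, -0.0037, 0.0044])]
side screwdriver [(0.64, [0.5355, 0.4418, 0.0018])]
side objective [(0.7, [0.7833, 0.0358, -0.005])]
side lens_jar [(0.66, [0.4194, 0.0141, -0.0004])]
{'fx': 471.899, 'fy': 471.899, 'cx': 280.119, 'cy': 216.01, 'rvec': [2.067, -0.729, 0.41], 'tvec': [-0.458, 0.272, 0.97]}
1.3 [-5.62138361e-01 -3.09084706e+00  5.01965148e-05] 0.0187
```

View pics/scene0.png

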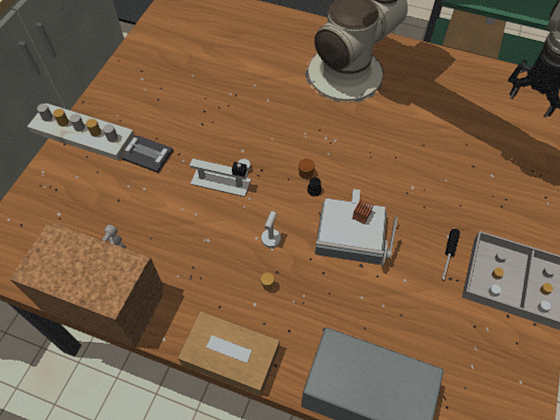

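View pics/side0.png

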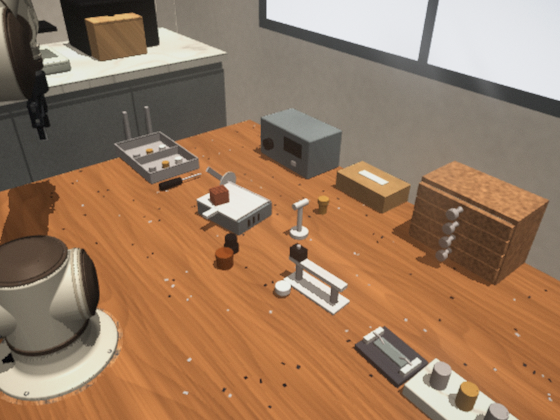

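The pictures agree with the networks: box around scene (350,230), sink (363,211), rail (220,175), setting arm (392,240). Next I'll take close wrist views for the yaw angles.

```bash
cat > h.py <<'E'
from station import robot
import cv2,numpy as np
from scipy.spatial.transform import Rotation as R
H=np.array(robot.get_calibration("wrist")["hand_eye"]); K=robot.get_calibration("wrist")
def down(a): return (R.from_euler('z',a)*R.from_euler('x',np.pi)).as_rotvec()
def shot(name):
    s=robot.state(); im=robot.read_camera("wrist"); cv2.imwrite(f"pics/{name}.png",im[:,:,::-1])
    T=np.eye(4);T[:3,:3]=R.from_rotvec(s["orientation"]).as_matrix();T[:3,3]=s["position"]
    np.save(f"pics/{name}.npy",T@H); return T@H,im
def proj(C,P):
    p=np.linalg.inv(C)@np.append(P,1); return np.array([K["fx"]*p[0]/p[2]+K["cx"],K["fy"]*p[1]/p[2]+K["cy"]])
def onz(C,uv,z):
    d=C[:3,:3]@np.array([(uv[0]-K["cx"])/K["fx"],(uv[1]-K["cy"])/K["fy"],1]); return C[:3,3]+d*(z-C[2,3])/d[2]
def look(qs):
    for q in qs: print(q,[(round(d["p"],2),np.round(d["at"],4).tolist()) for d in robot.place_of("wrist",q)[:2]])
E
python3 - <<'E'
from h import *
print(np.round(H,3).tolist(),K["fx"],K["cx"],K["cy"])
a=np.radians(159.4)
for nm,p,qs in (("wbox",(0.50,0.19,0.30),["lid_hinge","lid_tab","bar_tip","heat_sink"]),("wrail",(0.49,-0.21,0.30),["rail_seat","nylon_knob"])):
    for aa in (0,np.pi,a,a-np.pi):
        if robot.solve_ik(p,down(aa)) is not None: break
    robot.goto(p,down(aa)); print(aa,robot.state()["clock"],robot.state()["qpos"])
    shot(nm); look(qs)
E
```

```text
[[-0.0, -0.953, -0.304, 0.078], [1.0, -0.0, -0.0, -0.0], [0.0, -0.304, 0.953, -0.143], [0.0, 0.0, 0.0, 1.0]] 334.54084912593703 278.0914566436178 215.37542877128894
0 4.9083 [ 3.63419333e-01  8.86642526e-02  3.13437853e-01  1.79562868e+00
  4.14096319e-05 -2.77811889e+00]
lid_hinge [(0.89, [0.6327, 0.1996, 0.0495])]
lid_tab [(0.81, [0.4771, 0.1681, 0.0517])]
bar_tip []
heat_sink [(0.76, [0.525, 0.2064, 0.0567])]
0 9.7 [-4.04704218e-01  8.42936723e-02  3.08769748e-01  1.79528115e+00
  5.61493947e-06  2.73647720e+00]
rail_seat [(0.67, [0.5381, -0.2265, 0.0756])]
nylon_knob [(0.69, [0.4733, -0.1602, 0.0007])]
```

View pics/wbox.png

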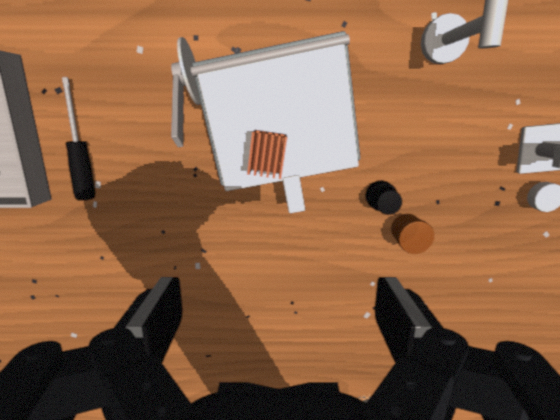

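View pics/wrail.png

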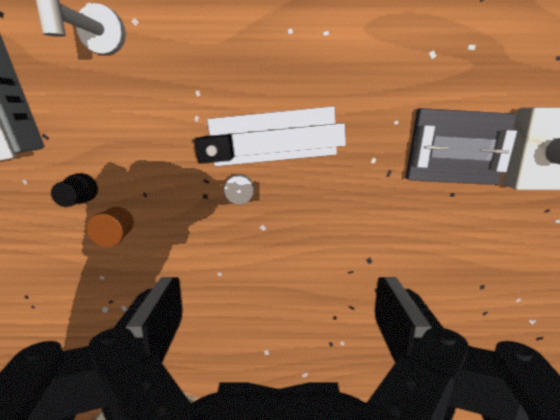

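Run:
```python
from h import *
C=np.load("pics/wbox.npy");D=np.load("pics/wrail.npy")
im=cv2.imread("pics/wbox.png");hsv=cv2.cvtColor(im,cv2.COLOR_BGR2HSV)
def rect(mask,C,z):
    n,l,s,_=cv2.connectedComponentsWithStats(mask.astype(np.uint8)); i=1+np.argmax(s[1:,4])
    v,u=np.nonzero(l==i); P=np.array([onz(C,(a,b),z)[:2] for a,b in zip(u,v)])
    r=cv2.minAreaRect((P*1000).astype(np.float32)); print(s[i],r); return
def roi(m,u0,u1,v0,v1):
    o=np.zeros_like(m);o[v0:v1,u0:u1]=m[v0:v1,u0:u1];return o
m=roi((hsv[...,1]>60),235,300,120,190); m=cv2.morphologyEx(m.astype(np.uint8),cv2.MORPH_CLOSE,np.ones((5,5)));rect(m,C,.095)
f=lambda n,C,z,*uv:print(n,[np.round(onz(C,p,z)[:2]*1000,1).tolist() for p in uv])
f("sink",C,.095,(255,130),(287,134),(281,178),(248,173))
f("lid",C,.055,(225,188),(358,165),(347,45),(196,75))
f("tab",C,.057,(284,178),(299,176),(304,210),(289,213))
def lines(file,C,z,box,thr):
    g=cv2.imread(file,0);u0,u1,v0,v1=box
    L=cv2.createLineSegmentDetector().detect(g[v0:v1,u0:u1])[0][:,0]
    for a in L:
        if np.hypot(a[2]-a[0],a[3]-a[1])>thr:
            p=onz(C,(a[0]+u0,a[1]+v0),z)*1e3;q=onz(C,(a[2]+u0,a[3]+v0),z)*1e3;d=q-p
            print(file,np.round(a+[u0,v0,u0,v0]),np.round(p[:2]),np.round(q[:2]),"deg mod90",round(np.degrees(np.arctan2(d[1],d[0]))%90,1))
lines("pics/wbox.png",C,.055,(150,400,30,230),60)
lines("pics/wbox.png",C,.095,(235,300,120,190),25)
lines("pics/wrail.png",D,.07,(190,360,90,180),60)
for n,X in(("wbox",C),("wrail",D)):print(X[:3,3])
```

```text
[ 235  130   52   60 1805] ((525.8906860351562, 209.10403442382812), (51.01224899291992, 62.30772018432617), 86.73452758789062)
sink [[557.2, 213.7], [553.2, 181.4], [508.1, 187.4], [513.4, 222.0]]
lid [[488.1, 253.4], [515.3, 97.7], [641.1, 118.3], [612.1, 278.5]]
tab [[500.5, 183.6], [502.8, 166.1], [461.4, 159.3], [457.6, 177.3]]
pics/wbox.png [196.  73. 224. 189.] [614. 279.] [486. 254.] deg mod90 10.7
pics/wbox.png [358. 165. 345.  43.] [516.  98.] [643. 121.] deg mod90 10.4
pics/wbox.png [177. 138. 177.  77.] [546. 305.] [610. 299.] deg mod90 84.3
pics/wbox.png [342.  44. 199.  74.] [642. 124.] [614. 275.] deg mod90 10.7
pics/wbox.png [348.  34. 193.  66.] [651. 118.] [621. 281.] deg mod90 10.6
pics/wbox.png [198.  70. 329.  43.] [617. 276.] [643. 137.] deg mod90 10.6
pics/wbox.png [236. 188. 281. 181.] [498. 236.] [505. 188.] deg mod90 9.2
pics/wbox.png [255. 129. 285. 133.] [558. 213.] [554. 183.] deg mod90 82.2
pics/wbox.png [286. 135. 280. 178.] [552. 182.] [508. 189.] deg mod90 81.7
pics/wbox.png [249. 169. 254. 132.] [517. 221.] [555. 215.] deg mod90 81.6
pics/wbox.png [2
[... 272 characters left out ...]
 mod90 81.8
pics/wbox.png [263. 169. 267. 134.] [517. 207.] [553. 201.] deg mod90 81.7
pics/wbox.png [277. 137. 272. 171.] [551. 191.] [516. 196.] deg mod90 81.7
pics/wbox.png [269. 170. 274. 136.] [517. 200.] [552. 195.] deg mod90 81.5
pics/wbox.png [271. 134. 266. 169.] [553. 198.] [517. 203.] deg mod90 81.9
pics/wrail.png [216. 165. 335. 154.] [ 508. -140.] [ 520. -273.] deg mod90 5.5
pics/wrail.png [343. 123. 282. 130.] [ 553. -280.] [ 546. -214.] deg mod90 6.3
pics/wrail.png [332. 106. 207. 119.] [ 570. -267.] [ 558. -133.] deg mod90 5.5
pics/wrail.png [238. 131. 307. 124.] [ 545. -166.] [ 552. -241.] deg mod90 5.5
[0.57771038 0.19036126 0.4427813 ]
[ 0.56781207 -0.20965679  0.44279676]
```

```bash
python3 -c "
import cv2
a=cv2.imread('pics/wbox.png')[25:225,160:370];b=cv2.imread('pics/wrail.png')[95:180,185:355]
a=cv2.resize(a,None,fx=2.0,fy=2.0,interpolation=3);b=cv2.resize(b,None,fx=2.2,fy=2.2,interpolation=3)
import numpy as np
o=np.zeros((600,800,3),np.uint8);o[:400,:420]=a;o[:b.shape[0],422:422+b.shape[1]]=b
cv2.imwrite('pics/crop1.png',o)"
```

```text
(no output)
```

View pics/crop1.png

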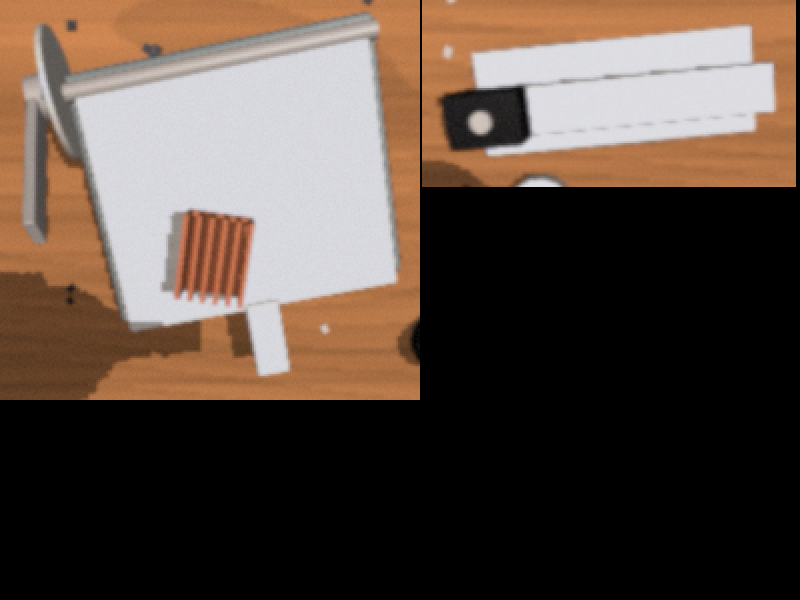

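Box yaw is 10.6°, sink yaw -8.2° with its centre near (0.532, 0.2015), and rail yaw about 5.6° (rail top midline around pixel (289,140) in the rail view). Next I'll pick up the sink.

Run:
```python
from h import *
D=np.load("pics/wrail.npy")
for uv in ((230.5,134.5),(345.5,123.2),(233,157),(345.5,146)): print(np.round(onz(D,uv,.07)*1e3,1))
a=np.pi-np.radians(8.2); c=np.array([.532,.2015])
s=robot.state
robot.set_gripper(.065)
robot.goto([*c,.125],down(a)); print(s()["clock"],s()["qpos"].round(2) if hasattr(s()["qpos"],'round') else s()["qpos"])
print(robot.move_straight([*c,.062],speed=.1,force_limit=15), s()["position"])
robot.set_gripper(0.02,force=40); print(s()["finger_gap"],s()["contact_force"])
robot.move_straight([*c,.20],speed=.15); print(s()["finger_gap"],s()["gripper_force"],s()["contact_force"],s()["clock"])
r=np.array([.5365,-.226]); b=np.pi+np.radians(5.6)
robot.goto([*r,.17],down(b)); print(s()["clock"],s()["position"],s()["finger_gap"])
shot("wplace"); look(["rail_seat","heat_sink"])
```

```text
[ 541.1 -157.9   70. ]
[ 552.9 -282.1   70. ]
[ 516.8 -159.6   70. ]
[ 528.8 -283.5   70. ]
12.1167 [ 0.36  0.12  0.    1.46 -0.    0.51]
False [0.53230043 0.2015414  0.06255912]
0.03540202246435581 [-1.96173851  0.8589068   6.31900547]
0.0354525363663794 40.14912128448486 [-0.09565444  0.56372376 -2.48700951] 14.3333
15.9083 [ 0.53678893 -0.22520912  0.17002476] 0.03550119759203343
rail_seat [(0.62, [0.5355, -0.2234, 0.0723])]
heat_sink [(0.86, [0.5332, -0.2234, 0.1604])]
```

View pics/wplace.png

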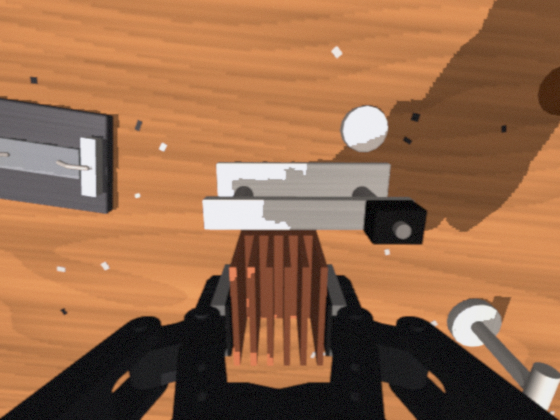

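```bash
python3 - <<'E'
from h import *
C=np.load("pics/wplace.npy"); T=C@np.linalg.inv(H)
f=lambda n,z,*uv:print(n,[np.round(onz(C,p,z)[:2]*1000,1).tolist() for p in uv])
f("rail",.07,(204,199.5),(204,230),(364,197.5),(366,231))
f("sinkbottom -x edge",.163,(243,231),(317,231)); f("sinktop -x edge",.203,(229,362),(326,365))
# expected sink -x bottom edge with sink at tcp
b=np.radians(5.6);x=np.array([np.cos(b),np.sin(b),0]);y=np.array([-x[1],x[0],0]);p=T[:3,3]
for yy in(-.018,.018):
  for z in (.163,.203): print(yy,z,proj(C,np.r_[p[:2],z]-.022*x+yy*y))
E
python3 -c "
import cv2
a=cv2.imread('pics/wplace.png')[180:380,190:440]
cv2.imwrite('pics/crop2.png',cv2.convertScaleAbs(cv2.resize(a,None,fx=3,fy=3,interpolation=2),alpha=1.5,beta=20))"
```

```text
rail [[529.5, -281.6], [553.9, -280.8], [516.2, -162.3], [542.5, -156.0]]
sinkbottom -x edge [[516.2, -243.8], [512.8, -208.7]]
sinktop -x edge [[557.4, -242.7], [555.1, -203.8]]
-0.018 0.163 [241.08324501 231.42975762]
-0.018 0.203 [229.51727212 270.03384426]
0.018 0.163 [316.44392401 231.44818587]
0.018 0.203 [328.45915289 270.05550096]
```

View pics/crop2.png

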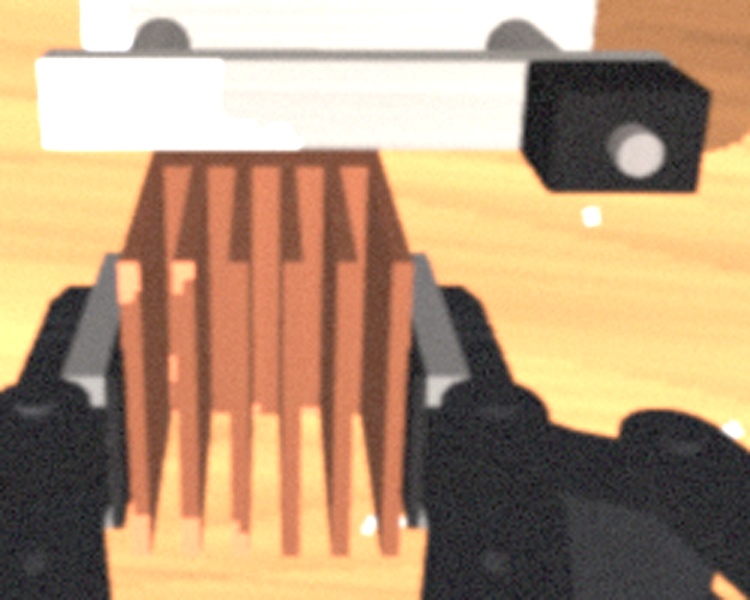

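Run:
```python
from h import *
s=robot.state; r=[.5367,-.2252]
robot.move_straight([*r,.092],speed=.12)
print(robot.move_straight([*r,.0755],speed=.025,force_limit=6), s()["position"],s()["contact_force"],s()["clock"])
robot.set_gripper(.06); print(s()["position"],s()["contact_force"])
robot.move_straight([*r,.20],speed=.15); print(s()["clock"])
shot("wplaced"); look(["rail_seat","heat_sink"])
# lid lift feasibility
yaw=np.radians(10.6); Z=R.from_euler('z',yaw); hinge=np.array([.6308,.2016,.051]); 
ax=np.array([np.cos(yaw),np.sin(yaw),0])
for tab in ([.478,.1758],[.4826,.17],[.4771,.1681]): print("tab r",np.dot(np.array(tab)-hinge[:2],ax[:2]), np.dot(np.array(tab)-hinge[:2],[-ax[1],ax[0]]))
for flip in (0,np.pi):
  for tilt in (20,30,40):
    out=[]
    for th in (0,.4,.8,.9):
      # Ry(th) lifts tab; tool z forward-tilted by tilt at th=0
      O=Z*R.from_euler('y',th-np.radians(tilt))*R.from_euler('z',flip)*R.from_euler('x',np.pi)
      g=hinge+Z.apply(R.from_euler('y',th).apply([-.158,0,0])); p=g+O.apply([0,0,robot.pinch_z])
      q=robot.solve_ik(p,O.as_rotvec()); out.append(None if q is None else np.round(q,2).tolist())
    print(flip,tilt,out)
```

```text
True [ 0.5365969  -0.22516317  0.07797206] [-0.64514161 -0.1635341   4.21960592] 17.4167
[ 0.53604931 -0.22494655  0.07680586] [ 0.35738755 -0.04405581  0.40060295]
18.7417
rail_seat [(0.25, [0.4707, -0.1653, -0.0014])]
heat_sink [(0.76, [0.5327, -0.222, 0.0701])]
tab r -0.1549384661958601 0.0027480343655651588
tab r -0.15148388142332594 -0.0037991668723207656
tab r -0.15723953340981262 -0.00465501160733498
0 20 [[0.38, -0.34, -0.64, 0.93, -0.07, -2.95], [0.34, 0.05, -0.13, 1.44, 0.01, -2.99], [0.31, 0.53, 0.48, 1.97, 0.05, -3.03], [0.3, 0.67, 0.66, 2.12, 0.06, -3.04]]
0 30 [[0.41, -0.5, -0.81, 0.75, -0.11, -2.95], [0.35, -0.12, -0.3, 1.27, -0.02, -2.97], [0.32, 0.35, 0.29, 1.78, 0.04, -3.01], [0.31, 0.48, 0.46, 1.92, 0.05, -3.03]]
0 40 [[0.43, -0.66, -0.97, 0.58, -0.16, -2.95], [0.37, -0.28, -0.46, 1.1, -0.05, -2.96], [0.33, 0.18, 0.11, 1.6, 0.01, -3.0], [0.32, 0.31, 0.27, 1.73, 0.03, -3.01]]
3.141592653589793 20 [[0.38, -0.34, -0.64, 0.93, -0.07, 0.19], [0.34, 0.05, -0.13, 1.44, 0.01, 0.15], [0.31, 0.53, 0.48, 1.97, 0.05, 0.11], [0.3, 0.67, 0.66, 2.12, 0.06, 0.1]]
3.141592653589793 30 [[0.41, -0.5, -0.81, 0.75, -0.11, 0.19], [0.35, -0.12, -0.3, 1.27, -0.02, 0.17], [0.32, 0.35, 0.29, 1.78, 0.04, 0.13], [0.31, 0.48, 0.46, 1.92, 0.05, 0.12]]
3.141592653589793 40 [[0.43, -0.66, -0.97, 0.58, -0.16, 0.19], [0.37, -0.28, -0.46, 1.1, -0.05, 0.18], [0.33, 0.18, 0.11, 1.6, 0.01, 0.14], [0.32, 0.31, 0.27, 1.73, 0.03, 0.13]]
```

View pics/wplaced.png

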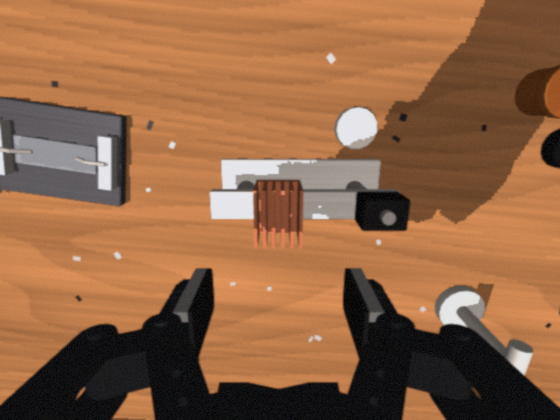

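The sink sits squarely on the rail at pixels (253–304, 180–247), mid-rail and clear of the clamp. Next is a side view of the setting arm.

```bash
cat >> h.py <<'E'
yaw=np.radians(10.6); Zr=R.from_euler('z',yaw); hinge=np.array([.6308,.2016,.051])
def bx(p): return hinge+Zr.apply(p)   # box coords (from hinge) -> world
def sideview(el,az,dist,roll,target=(-.04,.09,.045)):
    e,a=np.radians(el),np.radians(az)
    d=Zr.apply([np.sin(a)*np.cos(e),-np.cos(a)*np.cos(e),-np.sin(e)])
    x=np.cross(d,[0,0,1]);x/=np.linalg.norm(x);y=np.cross(d,x)
    M=np.column_stack([x,y,d])@R.from_euler('z',roll).as_matrix()
    C=np.eye(4);C[:3,:3]=M;C[:3,3]=bx(target)-dist*d
    T=C@np.linalg.inv(H); return T[:3,3],R.from_matrix(T[:3,:3]).as_rotvec()
def tabpose(th,tilt=30,r=.158,dy=0):
    O=Zr*R.from_euler('y',th-np.radians(tilt))*R.from_euler('z',np.pi)*R.from_euler('x',np.pi)
    return bx(R.from_euler('y',th).apply([-r,dy,0]))+O.apply([0,0,robot.pinch_z]),O
E
python3 - <<'E'
from h import *
q0=np.array(robot.state()["qpos"]);res=[]
for el in (15,25,35,45,55):
  for az in (-30,-15,0,15,30):
    for dist in (.2,.25,.3):
      for roll in np.arange(0,2*np.pi,np.pi/4):
        p,o=sideview(el,az,dist,roll)
        if p[2]<.12: continue
        q=robot.solve_ik(p,o)
        if q is not None: res.append((el,az,dist,round(roll,2),p.round(3).tolist(),np.round(q,2).tolist(),round(float(np.abs(q-q0).max()),2)))
res.sort(key=lambda r:(r[0],r[6]))
for el in (15,25,35,45,55):
  for r in [r for r in res if r[0]==el][:4]: print(r)
E
```

```text
(15, 15, 0.3, np.float64(4.71), [0.489, 0.392, 0.133], [1.1, 0.75, 0.33, 2.07, -1.15, -2.1], 1.61)
(15, 30, 0.2, np.float64(2.36), [0.57, 0.322, 0.127], [0.88, 0.77, 0.52, 1.99, -0.95, 1.46], 1.96)
(15, 30, 0.25, np.float64(2.36), [0.539, 0.359, 0.14], [0.94, 0.81, 0.61, 2.1, -0.91, 1.55], 2.04)
(15, 30, 0.3, np.float64(4.71), [0.463, 0.365, 0.133], [1.15, 0.36, -0.15, 1.51, -1.29, -2.6], 2.1)
(25, 15, 0.3, np.float64(5.5), [0.496, 0.396, 0.136], [1.09, 0.9, 0.51, 2.28, -1.11, -1.15], 1.48)
(25, 30, 0.3, np.float64(5.5), [0.47, 0.372, 0.136], [1.14, 0.56, 0.05, 1.85, -1.27, -1.48], 1.54)
(25, 0, 0.3, np.float64(4.71), [0.521, 0.402, 0.156], [1.01, 0.89, 0.72, 2.22, -0.94, -2.08], 1.58)
(25, 0, 0.25, np.float64(4.71), [0.53, 0.357, 0.134], [0.97, 0.79, 0.52, 2.08, -0.97, -2.13], 1.63)
(35, 30, 0.25, np.float64(1.57), [0.55, 0.359, 0.148], [0.89, 0.87, 0.77, 2.15, -0.79, 0.64], 1.29)
(35, 30, 0.3, np.float64(1.57), [0.523, 0.39, 0.176], [0.95, 0.92, 0.9, 2.27, -0.76, 0.7], 1.34)
(35, 0, 0.25, np.float64(5.5), [0.537, 0.363, 0.13], [0.95, 0.95, 0.73, 2.26, -0.93, -1.23], 1.35)
(35, 30, 
[... 183 characters left out ...]
 1.14)
(45, 30, 0.2, np.float64(1.57), [0.58, 0.325, 0.124], [0.79, 0.76, 0.65, 1.95, -0.7, 0.39], 1.19)
(45, 30, 0.25, np.float64(1.57), [0.557, 0.351, 0.16], [0.84, 0.78, 0.75, 2.06, -0.68, 0.45], 1.24)
(45, 30, 0.3, np.float64(1.57), [0.534, 0.378, 0.195], [0.89, 0.83, 0.89, 2.18, -0.66, 0.5], 1.28)
(55, 15, 0.2, np.float64(1.57), [0.593, 0.317, 0.129], [0.69, 0.92, 0.97, 2.12, -0.48, 0.46], 1.08)
(55, 30, 0.2, np.float64(1.57), [0.583, 0.32, 0.129], [0.74, 0.71, 0.65, 1.9, -0.57, 0.24], 1.13)
(55, 30, 0.25, np.float64(1.57), [0.564, 0.342, 0.17], [0.77, 0.73, 0.76, 2.01, -0.55, 0.28], 1.17)
(55, 30, 0.3, np.float64(1.57), [0.546, 0.364, 0.211], [0.81, 0.77, 0.9, 2.13, -0.54, 0.32], 1.21)
```

Run:
```python
from h import *
s=robot.state
robot.goto([.42,.36,.27],down(np.pi+.5)); print(s()["clock"])
p,o=sideview(25,0,.3,3*np.pi/2); robot.goto(p,o); print(s()["clock"],s()["position"])
C,im=shot("wbar"); look(["bar_tip","lid_hinge","lid_tab"])
for q in ("setting_arm","mirror_lid"):
    r=robot.cut_out("wrist",q); print(q,[(round(d["p"],2),int(d["region"].sum())) for d in r[:2]])
    if r: np.save(f"pics/{q}.npy",r[0]["region"])
cv2.imwrite("pics/wbar_r.png",np.rot90(im,1)[:,:,::-1])
```

```text
21.0417
23.0083 [0.52150794 0.40158392 0.15611815]
bar_tip [(0.82, [0.5472, 0.2867, 0.1179])]
lid_hinge [(0.68, [0.6304, 0.202, 0.0509])]
lid_tab [(0.87, [0.4768, 0.1681, 0.0547])]
setting_arm [(0.82, 2331)]
mirror_lid [(0.78, 6285)]
```

View pics/wbar.png

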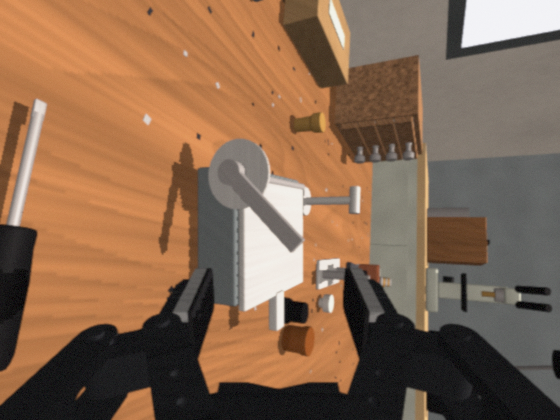

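```bash
cat >> h.py <<'E'
def ony(C,uv,yb):  # pixel -> box coords on plane y=yb
    d=Zr.inv().apply(C[:3,:3]@np.array([(uv[0]-K["cx"])/K["fx"],(uv[1]-K["cy"])/K["fy"],1])); o=Zr.inv().apply(C[:3,3]-hinge)
    return o+d*(yb-o[1])/d[1]
def ylines(name,C,yb,box,thr):
    u0,u1,v0,v1=box; g=cv2.imread(f"pics/{name}.png",0)[v0:v1,u0:u1]
    for a in cv2.createLineSegmentDetector().detect(g)[0][:,0]:
        if np.hypot(a[2]-a[0],a[3]-a[1])>thr:
            a=a+[u0,v0,u0,v0]; p=ony(C,a[:2],yb)*1e3;q=ony(C,a[2:],yb)*1e3
            if p[0]>q[0]:p,q=q,p
            print(yb,a.round(),p[[0,2]].round(1),q[[0,2]].round(1),"angle",round(float(np.arctan2(p[2]-q[2],q[0]-p[0])),4))
E
python3 - <<'E'
from h import *
C=np.load("pics/wbar.npy")
ylines("wbar",C,.103,(225,310,160,260),35)
ylines("wbar",C,.08,(195,260,180,310),40)
m=np.load("pics/setting_arm.npy");v,u=np.nonzero(m);print(u.min(),u.max(),v.min(),v.max())
E
```

```text
0.103 [290. 252. 248. 205.] [-70.3  62.5] [-31.   22.3] angle 0.7955
0.103 [303. 237. 302. 191.] [-57.7  74.1] [-19.5  73. ] angle 0.0293
0.103 [238. 171. 302. 238.] [-58.6  73.4] [ 0.2 11.5] angle 0.8112
0.103 [243. 208. 243. 258.] [-78.2  16.7] [-33.3  16.7] angle -0.0001
0.103 [233. 209. 233. 258.] [-78.8   6.3] [-34.4   6.3] angle -0.0001
0.08 [243. 208. 243. 308.] [-130.5    2.7] [-32.8   2.9] angle -0.0028
0.08 [233. 209. 233. 303.] [-126.8   -8.4] [-33.9  -8.5] angle 0.0011
218 304 159 252
```

Bar angle is about 0.803: its edges give 0.796 and 0.811, and the shut lid's edges read 0.00 in the same picture, so the calibration holds. Next I'll grip the tab and follow the arc.

Run:
```python
from h import *
s=robot.state
robot.move_straight([.45,.43,.22],speed=.25)
p,O=tabpose(0,dy=-.0015); o=O.as_rotvec()
robot.set_gripper(.05)
robot.goto(p-O.apply([0,0,.08]),o); print(s()["clock"])
f0=np.array(s()["contact_force"])
print(robot.move_straight(p,speed=.1,force_limit=12),s()["position"]-p,s()["contact_force"]-f0)
robot.set_gripper(.01,force=50); print(s()["finger_gap"],s()["contact_force"]-f0,s()["clock"])
if .016<s()["finger_gap"]<.024:
    for th in np.linspace(0,.803,9)[1:]:
        p,O=tabpose(th,dy=-.0015); robot.move_straight(p,speed=.06,rotation=O.as_rotvec())
        print(round(th,2),np.round(s()["contact_force"]-f0,1),round(s()["finger_gap"],4),s()["clock"])
    print(s()["position"]-p)
```

```text
Traceback (most recent call last):
station.MotionError: the arm cannot follow that straight line within its joint ranges
```

Run:
```python
from h import *
s=robot.state
robot.goto([.42,.36,.27],down(np.pi+.5))
p,O=tabpose(0,dy=-.0015); o=O.as_rotvec()
robot.set_gripper(.05)
robot.goto(p-O.apply([0,0,.08]),o); print(s()["clock"])
f0=np.array(s()["contact_force"])
print(robot.move_straight(p,speed=.1,force_limit=12),s()["position"]-p,s()["contact_force"]-f0)
robot.set_gripper(.01,force=50); print(s()["finger_gap"],s()["contact_force"]-f0,s()["clock"])
if .016<s()["finger_gap"]<.024:
    for th in np.linspace(0,.803,5)[1:]:
        p,O=tabpose(th,dy=-.0015); robot.move_straight(p,speed=.06,rotation=O.as_rotvec())
        print(round(th,2),np.round(s()["contact_force"]-f0,1),round(s()["finger_gap"],4),s()["clock"])
    print(s()["position"]-p)
```

```text
26.7
False [0.00020476 0.00017389 0.00059422] [ 0.82485636  0.11156525 -0.6745946 ]
0.018949305930006995 [-3.34322748 -3.66220671  4.17178443] 28.025
0.2 [-2.6 -5.   3.1] 0.0191 28.675
0.4 [-1.  -4.3  2.5] 0.0195 29.325
0.6 [-1.1 -4.3  4.5] 0.0191 29.975
0.8 [-1.6 -5.4  2.5] 0.019 30.625
[-9.21483865e-06 -2.02109059e-04  1.56601101e-04]
```

Run:
```python
from h import *
s=robot.state
p,O=tabpose(.803,dy=-.0015)
robot.set_gripper(.05); robot.move_straight(p-O.apply([0,0,.08]),speed=.12); print(s()["clock"])
robot.goto([.42,.36,.27],down(np.pi+.5))
q,o=sideview(25,0,.3,3*np.pi/2); robot.goto(q,o); print(s()["clock"])
C,im=shot("wlid"); look(["bar_tip","lid_tab"])
print("bar");ylines("wlid",C,.103,(225,310,160,260),35)
print("lid");ylines("wlid",C,.08,(195,360,160,330),35)
```

```text
31.8417
34.6917
bar_tip [(0.62, [0.547, 0.2868, 0.1161])]
lid_tab [(0.75, [0.5225, 0.1787, 0.1633]), (0.39, [0.467, 0.0543, -0.0008])]
bar
0.103 [239. 172. 309. 244.] [-63.   79.2] [-1.  12.6] angle 0.8209
0.103 [309. 186. 270. 176.] [-16.1  79.1] [-5.8 43.5] angle 1.291
0.103 [246. 258. 246. 209.] [-78.   19.4] [-34.4  19.5] angle -0.0018
lid
0.08 [334. 323. 331. 285.] [-132.6   94.2] [-100.5   90.8] angle 0.1036
0.08 [245. 297. 246. 209.] [-119.1    5.5] [-34.   6.] angle -0.0053
0.08 [359. 242. 309. 192.] [-62.1 115.4] [-19.   71.5] angle 0.7947
0.08 [239. 172. 308. 242.] [-64.   69.8] [ 2.4 -1.7] angle 0.8222
0.08 [308. 186. 271. 176.] [-13.6  70.3] [-3.3 33.9] angle 1.2951
0.08 [203. 306. 219. 266.] [-133.9  -45. ] [-90.8 -25.8] angle -0.4196
0.08 [223. 266. 225. 301.] [-125.3  -17.8] [-90.3 -19.9] angle 0.0613
```

View pics/wlid.png

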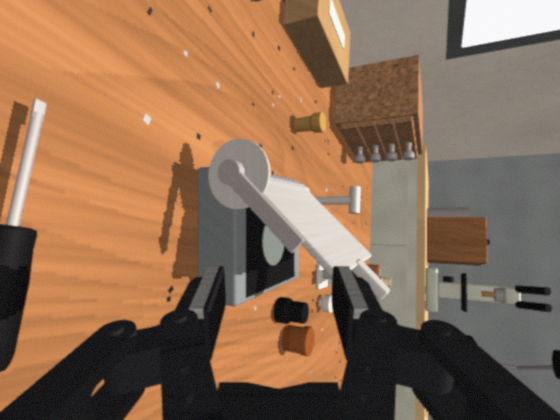

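Run:
```python
from h import *
C=np.load("pics/wlid.npy")
print("lid far");ylines("wlid",C,-.08,(300,380,180,260),20)
print("lid near");ylines("wlid",C,.08,(285,365,225,300),12)
print("bar");ylines("wlid",C,.103,(228,312,165,262),14)
# predictions
def pr(P): return proj(C,bx(np.array(P))).round(1)
for th in (.78,.803,.82):
    r=lambda x,y,z:pr(R.from_euler('y',th).apply([x,y,z]))
    print(th,"near top",r(-.06,.08,.004),r(-.135,.08,.004),"near bot",r(-.06,.08,-.004),r(-.135,.08,-.004),"far top",r(-.01,-.08,.004),r(-.13,-.08,.004))
    print("   bar near face up/lo",r(-.02,.103,.008),r(-.095,.103,.008),r(-.02,.103,-.008),r(-.095,.103,-.008))
```

```text
lid far
-0.08 [359. 212. 360. 187.] [-35.5  83.5] [-2.8 84.8] angle -0.0399
-0.08 [371. 254. 309. 192.] [-89.8  98.2] [-7.3 14.2] angle 0.7945
-0.08 [355. 186. 354. 209.] [-32.4  76.4] [-1.  77.5] angle -0.0349
-0.08 [300. 233. 324. 259.] [-100.3   35.6] [-64.7  -0.5] angle 0.793
-0.08 [346. 205. 324. 205.] [-25.8  65.2] [-25.4  35.9] angle 1.5569
-0.08 [324. 201. 344. 201.] [-21.3  63.5] [-20.6  35.9] angle 1.5428
lid near
0.08 [331. 266. 348. 266.] [-83.3  90.9] [-82.4 106.1] angle -1.5088
0.08 [330. 286. 333. 269.] [-100.8   90.2] [-86.2  93.2] angle -0.2035
0.08 [293. 249. 294. 276.] [-94.6  56.4] [-70.7  56.2] angle 0.0078
0.08 [353. 272. 364. 280.] [-93.2 119.2] [-87.4 110.3] angle 0.9977
0.08 [316. 271. 318. 289.] [-104.9   79.1] [-88.7  77.5] angle 0.0994
0.08 [338. 269. 350. 299.] [-110.1  107.3] [-85.7  97.6] angle 0.3786
0.08 [319. 254. 330. 265.] [-83.2  90. ] [-73.4  80.2] angle 0.7833
0.08 [364. 298. 352. 274.] [-108.4  118.9] [-88.9 109.4] angle 0.4542
0.08 [288. 224. 319. 253.] [-72.6  80.1] [-47.9  51.1] angle 0.8653
0.08 [364. 247. 342. 225.] [-66.1 119.5] [-47.7 10
[... 866 characters left out ...]
. 245.] [-72.3  80.5] [-64.1  72.2] angle 0.7976
0.103 [247. 204. 230. 186.] [-29.6  20.6] [-13.4   3.4] angle 0.8151
0.78 near top [282.3 215.4] [338.5 277.6] near bot [276.7 221.4] [332.  283.6] far top [306.4 189.8] [368.  253.6]
   bar near face up/lo [245.8 180.4] [301.1 242.1] [234.9 193.4] [288.5 255.1]
0.803 near top [283.2 214.2] [340.9 275.1] near bot [277.7 220.5] [334.6 281.3] far top [306.5 189.7] [369.6 252. ]
   bar near face up/lo [245.9 179.9] [302.7 240.1] [235.4 193.2] [290.3 253.5]
0.82 near top [283.8 213.4] [342.7 273.3] near bot [278.4 219.7] [336.4 279.6] far top [306.5 189.6] [370.7 250.8]
   bar near face up/lo [246.1 179.5] [303.9 238.6] [235.7 193. ] [291.6 252.2]
```

Run:
```python
from h import *
from scipy.ndimage import map_coordinates,gaussian_filter
from scipy.optimize import least_squares
def edge(name,C,th,a,b,yy,zz,w=5):
    g=gaussian_filter(cv2.imread(f"pics/{name}.png",0).astype(float),.7)
    P=lambda x:proj(C,bx(R.from_euler('y',th).apply([x,yy,zz])))
    pts=[];t=np.arange(-w,w+.01,.25)
    d=P(b)-P(a);n=np.array([-d[1],d[0]])/np.hypot(*d)
    for x in np.linspace(a,b,40):
        q=P(x)+t[:,None]*n; gr=np.abs(np.gradient(map_coordinates(g,[q[:,1],q[:,0]],order=1)))
        i=gr.argmax()
        if 2<i<len(t)-3 and gr[i]>1: pts.append(P(x)+n*(t*gr**2).sum()/(gr**2).sum() if 0 else q[i])
    B=np.array([ony(C,p,yy)[[0,2]] for p in pts])
    r=least_squares(lambda k:(B[:,1]+np.tan(k[0])*B[:,0]-k[1])*np.cos(k[0]),[th,0],loss='soft_l1',f_scale=.0004)
    return round(r.x[0],4),"offset mm",round(1e3*r.x[1]*np.cos(r.x[0]),2),len(pts),"rms mm",round(1e3*np.median(np.abs(r.fun)),2)
for n in ("wbar","wlid"):
    C=np.load(f"pics/{n}.npy")
    print(n,"bar up",edge(n,C,.803,-.03,-.092,.103,.008),"lo",edge(n,C,.803,-.03,-.092,.103,-.008))
print("lid far",edge("wlid",C,.803,-.012,-.125,-.08,.004),"near top",edge("wlid",C,.803,-.085,-.128,.08,.004,4),"near bot",edge("wlid",C,.803,-.095,-.128,.08,-.004,4))
print("tab far",edge("wlid",C,.803,-.138,-.172,-.01,.006,3))
```

```text
wbar bar up (np.float64(0.8156), 'offset mm', np.float64(8.1), 40, 'rms mm', np.float64(0.28)) lo (np.float64(0.8051), 'offset mm', np.float64(-7.17), 40, 'rms mm', np.float64(0.12))
wlid bar up (np.float64(0.7987), 'offset mm', np.float64(8.14), 40, 'rms mm', np.float64(0.07)) lo (np.float64(0.7988), 'offset mm', np.float64(-7.15), 39, 'rms mm', np.float64(0.16))
lid far (np.float64(0.7928), 'offset mm', np.float64(4.88), 40, 'rms mm', np.float64(0.14)) near top (np.float64(0.8015), 'offset mm', np.float64(3.24), 34, 'rms mm', np.float64(0.19)) near bot (np.float64(0.8117), 'offset mm', np.float64(-4.5), 38, 'rms mm', np.float64(0.24))
tab far (np.float64(0.7932), 'offset mm', np.float64(6.82), 40, 'rms mm', np.float64(0.13))
```

Run:
```python
from h import *
robot.read_camera("scene")
print([np.round(d["at"],3) for d in robot.place_of("scene","heat_sink")[:1]])
print(robot.job_done(), robot.state()["clock"])
```

```text
[array([ 0.535, -0.223,  0.069])]
the job is handed in; nothing more can be done
the job is handed in; nothing more can be done
```

The heat sink sits squarely on the free part of the rail, the mirror lid stands at about 0.80 rad, within roughly 0.01 rad of the setting arm by my image measurements, and the job is handed in (about 35 s used); no verdict was returned.

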